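# Slip check on the tilt board

## Task

Take the red bar of the tilt board and slowly raise the board just until the white porcelain lid starts to slide, then hold it at that angle and let the lid run down gently against the ridge. The cork coaster beside it must stay where it lies, and the board must be left standing at that angle by its stiff pivot, with the bar released. Grip the bar lightly without straining it, do not touch the lid or coaster, and leave the mug, bowl and tin alone.

Things in the scene. Friction and masses are not known exactly. Their poses are not given: they have to be found in the camera images.
- board (a joint): Tilt of the board in rad: 0 is level (the start, resting on a rubber block), growing as the red bar is raised; limit 0.8. The pivot is stiff (2.5 N m of friction): the board stays where it is left, and raising it takes about 12 N at the bar. The lid starts to slide at an unknown angle between 0.2 and 0.41, the coaster 0.05 to 0.1 rad later.
- bar (a point): Centre of the red round bar to grasp: 12 mm diameter, 100 mm free between its two steel arms, level along the board's y, 40 mm above the counter at the start, with a 39 mm gap between bar and board edge. It moves on an arc of radius 325 mm about the pivot. Grip it lightly, with 60 N at most. Axes turn with the board: x along it to the pivot, y along the bar.
- deck (a point): Centre of the deck's upper face: board 280 (x) x 210 (y) x 12 mm with grey lining, 46 mm above the counter at the start. x points down the slope to the dark wooden ridge (14 mm high, inner face at x = +128 mm), z out of the deck; axes turn with the board. It lies at (-140, 0, 6) mm from the pivot in the board's axes.
- lid: White porcelain cup lid with a knob, 74 mm diameter, 25 mm high, on the deck's left or right half by chance. Origin: centre of its underside. Starts at deck x -45 to -15 mm, lies at about +91 mm against the ridge. Once it slides it keeps going to the ridge, the faster the more the board is tilted beyond that angle.
- coaster: Square cork coaster, 72 x 72 x 8 mm, on the other half of the deck's width. Origin: centre of its underside. It starts at deck x between -45 and -15 mm.
- mug: Bystander: white porcelain mug, 68 mm diameter, 78 mm high, standing beside the tester on its +y side. Origin: centre of its underside.
- bowl: Bystander: white porcelain bowl, 104 mm diameter, 52 mm high, beside the tester on its -y side. Origin: centre of its underside.
- tin: Bystander: orange tea tin, 60 mm diameter, 85 mm high, on the tester's +y side beyond the mug. Origin: centre of its underside.
- tester: The whole slip tester, fixed: dark steel base plate 300 x 240 x 12 mm with pivot cheeks at +x, a yellow quadrant scale on its +y side (look only) and the board. Origin: centre of the base's underside on the counter; x level from the bar end to the pivot end, y along the pivot axis, which passes through (140, 0, 40) mm. With the board level the bar is at (-185, 0, 40) mm.
There are look-alikes about, which are no part of the job. Leave any pink or turquoise look-alike of the lid alone.

How it is judged (in metres and radians):
On the way, in this order (a step that is already met when the one before it is completed fails the run):
1. the board is raised past 0.1 rad with lid and coaster still in place (value of joint board above 0.1 rad and x of each of lid, coaster in the frame of deck below 0 m), for 0.1 s.
2. the lid has slid against the ridge with the coaster still in place and the board held still (x of lid in the frame of deck above 0.08 m and x of coaster in the frame of deck below 0.02 m and velocity of joint board between -0.04 and 0.04 rad/s), for 0.5 s.
At the end, for the whole second after the job is handed in: The lid lies at rest flat on the deck against the ridge (deck x over 80 mm), the coaster flat on the deck still on its upper part (deck x under 20 mm), the board stands still, tilted more than 0.19 rad, and the bar is released (x of lid in the frame of deck above 0.08 m and x of coaster in the frame of deck below 0.02 m and z of each of lid, coaster in the frame of deck below 0.006 m and value of joint board above 0.19 rad and velocity of joint board between -0.02 and 0.02 rad/s and linear speed of each of lid, coaster below 0.02 m/s); the robot touches nothing.
It fails at once if the lid races: faster than 0.4 m/s (linear speed of lid above 0.4 m/s).
It fails at once if the board is lowered (faster than 0.06 rad/s) once the lid has started to slide (x of lid in the frame of deck above 0.005 m and velocity of joint board below -0.06 rad/s).
It fails at once if the robot touches the lid or the coaster (contact force between any of the fingers, the arm and lid above 0.5 N or contact force between any of the fingers, the arm and coaster above 0.5 N).
It fails at once if the bar is strained: the fingers press on the tester with more than 150 N (contact force between the fingers and tester above 150 N).
It fails at once if the coaster slides down (deck x over 20 mm), or mug, bowl or tin is moved by more than 20 mm (distance of any of mug, bowl, tin from where it was at the start of the episode above 0.02 m or x of coaster in the frame of deck above 0.02 m).
It also fails if it takes over 58 s, if anything falls off the work surface, if the arm or the gripper's body presses on something with over 40 N, if the wrist force passes 120 N, or if a joint passes its speed limit or range.

## Robot

A 6-joint arm with a two-finger parallel gripper is mounted at the origin on the work surface. World frame = base frame: x ahead of the robot, y to its left, z up, the work surface at z = 0. Lengths are in m, angles in degrees, forces in N, time in s.
With the tool pointing down it reaches from about 0.325 to 0.775 m from the base axis. Payload 5.5 kg.
Tool frame: the origin (TCP) lies at the centre of the arm's flange, where the gripper is bolted on; the fingertips stand 182 mm ahead of it and the grasp point (between the pads) lies 163 mm ahead of it; z points along the fingers, y is the line along which they close (so a half turn about z gives the same grasp; the last joint's range is limited). The gripper opens to 88 mm and grips with 3 to 60 N. Pads are 20 mm wide; open, the fingers measure 115 mm over their backs; the gripper's body (75 mm by 178 mm) begins 61 mm behind the grasp point.
Start: joints at [73.241, 5.22, 70.514, -0, 104.267, -3.249], TCP at [0.14, 0.583, 0.405] pointing down, gripper open.
Joint ranges: [-164.24, 164.24], [-49.07, 125.15], [9.68, 141.18], [-86.29, 266.29], [3.28, 154.24], [-151.56, 151.56]. Speed limits (degrees/s): [147.25, 147.25, 172.46, 180, 180, 180].

## Interface

Orientations are given as [roll, pitch, yaw] about the fixed x, y, z axes, in that order (R = Rz(yaw) Ry(pitch) Rx(roll)).
In Python, from station import r gives the robot as it stands. The module is installed in compiled form; this text tells all that it offers. Calls block until the motion is done:
- r.reach(position, orientation): joint-space move of the TCP to a pose.
- r.servo_line(position, rotation=None, speed=0.15): straight line of the TCP; rotation=None keeps the orientation; speed is the mean speed in m/s.
- r.move_joints(angles): joint-space move.
- r.let_go() and r.grab(squeeze=None): open the fingers fully, or close them until they stop; squeeze is the grip in N (None keeps the last).
- r.wait(seconds).
- r.inverse_kinematics(position, orientation): joint angles nearest the present ones, or None.
- r.sense(): the state.
- r.snapshot(name): name is "side" or "top" or "wrist"; returns a dict with "frame" (420x560x3 uint8, red, green, blue), "fx", "fy", "cx", "cy" (pixels), "dist_coeffs" ([k1, k2, p1, p2, k3] as OpenCV has them; the pictures are not rectified), "R" (3x3) and "t" (3): a world point X has camera coordinates R X + t. Camera axes: x right, y down, z forward; pixel columns grow to the right and rows downward; lengths in m; the calibration is good to about 2 mm. A picture is of the moment at which its call begins. There is no depth.
A pose or a line that the arm cannot do raises r.IKError and nothing moves.
- r.hand_in(): hands the job in; it is judged then, once.
The state is a dict: "clock": time; "joints": joint angles; "joint_vel": joint speeds; "joint_torque": joint torques, N m; "tcp_pos": TCP position; "orientation": TCP orientation; "contact_force": force on the tool from outside, world axes, zero at the start; "torque": the same for the moment, N m; "opening": finger opening in m; "gripper_force": force on a finger pad.
Only numpy, scipy, OpenCV 4.12 (cv2) and the standard library are available. Lean on these libraries where they do the work, as an engineer would, in place of code of your own. Each camera call takes 0.05 s, during which the arm holds its last target. There are 200 camera calls.

## Working session

There is one attempt and no reset: what is moved stays moved. The work goes in short steps, each a Python script; the robot and the scene stay as the last script left them, time stands still between calls to the robot, and variables do not carry over. Pictures are saved under pics/ and viewed, at most 10 in all, crops included, and the job is handed in when it is done.

```bash
mkdir -p pics; python3 - <<'E'
from station import r
import cv2,numpy as np
ims=[]
for n in("top","side"):
    s=r.snapshot(n); cv2.imwrite(f"pics/{n}0.png",s["frame"][:,:,::-1]); print(n,s["fx"],s["cx"],s["cy"],s["dist_coeffs"],np.round(s["R"],3).tolist(),np.round(s["t"],3))
E
```

```text
top 443.32941240149427 277.0436324295738 209.09127502046377 [-0.13977401  0.          0.          0.          0.        ] [[-0.057, -0.998, -0.005], [-0.977, 0.057, -0.204], [0.204, -0.006, -0.979]] [0.072 0.579 1.014]
side 407.1068506738973 278.3171626319811 205.56515459583633 [-0.08825105  0.          0.          0.          0.        ] [[0.893, -0.449, 0.013], [-0.271, -0.563, -0.781], [0.358, 0.694, -0.625]] [-0.51   0.254  0.704]
```

View pics/top0.png

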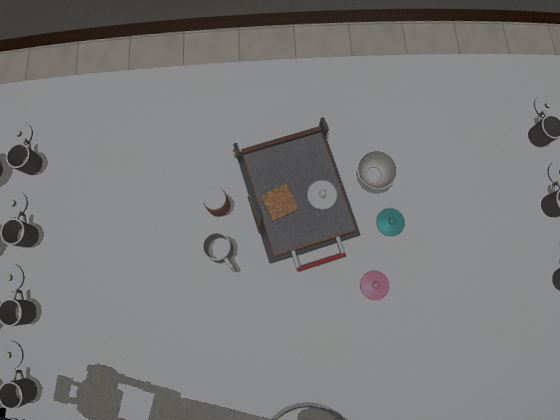

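View pics/side0.png

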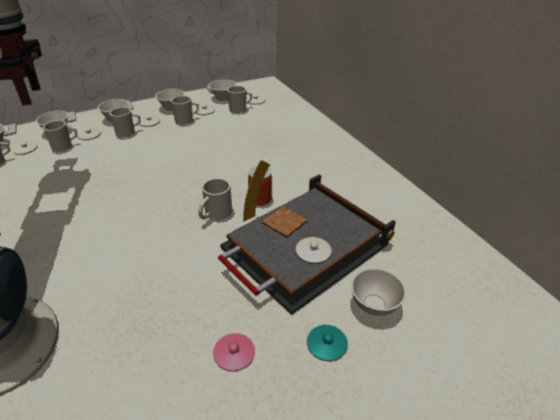

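Top view: the bar's ends are at (297,268) and (345,255). The white lid is at (322,194) on the deck's -y half and the coaster at (280,201). The pink (375,285) and turquoise (391,222) lids lie on the counter, so they are the look-alikes. The mug is at (218,248), the tin at (217,201) and the bowl at (377,171). The white lid is the only one on the deck, so it is the target.

```bash
cat > h.py <<'E'
from station import r
import cv2,numpy as np
from scipy.spatial.transform import Rotation as Ro
def ray(s,px,z):
    K=np.array([[s["fx"],0,s["cx"]],[0,s["fy"],s["cy"]],[0,0,1]])
    u=cv2.undistortPoints(np.array(px,float).reshape(-1,1,2),K,np.array(s["dist_coeffs"]))[:,0]
    R=np.array(s["R"]);c=-R.T@np.array(s["t"]); d=np.c_[u,np.ones(len(u))]@R
    return c+d*((z-c[2])/d[:,2])[:,None]
def proj(s,X):
    K=np.array([[s["fx"],0,s["cx"]],[0,s["fy"],s["cy"]],[0,0,1]])
    return cv2.projectPoints(np.array(X,float).reshape(-1,1,3),cv2.Rodrigues(np.array(s["R"]))[0],np.array(s["t"],float),K,np.array(s["dist_coeffs"]))[0][:,0]
def redbar(s,near,w=45):
    f=s["frame"].astype(int); m=(f[...,0]>90)&(f[...,1]<0.4*f[...,0])&(f[...,2]<0.4*f[...,0])
    m[:]*=cv2.circle(np.zeros(m.shape,np.uint8),near,w,1,-1).astype(bool)
    n,l,st,c=cv2.connectedComponentsWithStats(m.astype(np.uint8))
    k=1+st[1:,4].argmax(); (x,y),(a,b),an=cv2.minAreaRect(np.argwhere(l==k)[:,::-1].astype(np.float32))
    bx=cv2.boxPoints(((x,y),(a,b),an)); e=(bx[0]+bx[1],bx[2]+bx[3]) if np.linalg.norm(bx[0]-bx[1])<np.linalg.norm(bx[1]-bx[2]) else (bx[1]+bx[2],bx[3]+bx[0])
    return (x,y),(a,b),[v/2 for v in e]
E
python3 - <<'E'
from h import *
for n,near in(("top",(320,261)),("side",(240,273))):
    s=r.snapshot(n); c,wh,e=redbar(s,near); P=ray(s,[c]+e,.043); d=P[1]-P[2]; d*=np.sign(d[1])
    print(n,c,wh,P.round(4).tolist(),np.linalg.norm(d),"yaw",np.degrees(np.arctan2(-d[0],d[1])))
    if n=="top":
        L=ray(s,[(322,194),(280,201)],.055); print("lid,coaster",L)
        print("wood corners",ray(s,[(241,151),(325,128),(358,233),(272,262)],.046))
E
```

```text
top (298.5, 268.0) (1.0, 0.0) [[0.4384, -0.0048, 0.043], [0.4383, -0.006, 0.043], [0.4384, -0.0036, 0.043]] 0.0024018249738124455 yaw -3.3884378127969073
lid,coaster [[ 0.6144546  -0.07379909  0.055     ]
 [ 0.60283482  0.03010858  0.055     ]]
wood corners [[ 0.74032259  0.12100234  0.046     ]
 [ 0.79009423 -0.09657991  0.046     ]
 [ 0.51410602 -0.15515744  0.046     ]
 [ 0.45619988  0.05787123  0.046     ]]
side (237.75003051757812, 273.2500305175781) (50.91168212890625, 3.535533905029297) [[0.4502, -0.0609, 0.043], [0.4357, 0.0007, 0.043], [0.4635, -0.1173, 0.043]] 0.12125711501397972 yaw 13.270222529756664
```

```bash
sed -i 's/f\[...,0\]>90/f[...,0]>60/; s/0\.4\*/0.55*/g' h.py
python3 - <<'E'
from h import *
for n,near in(("top",(320,261)),("side",(240,273))):
    s=r.snapshot(n); c,wh,e=redbar(s,near,32); P=ray(s,[c]+e,.043); d=P[1]-P[2]; d*=np.sign(d[1])
    print(n,c,wh,P.round(4).tolist(),np.linalg.norm(d),"yaw",np.degrees(np.arctan2(-d[0],d[1])))
B=np.array([.4495,-.0595,.04])
for th in(20,25,30):
  for sg in(1,-1):
    yaw=13.5
    Rb=Ro.from_euler('z',yaw,degrees=True)
    t=np.radians(th);d=np.array([np.sin(t),0,-np.cos(t)]);c=np.array([np.cos(t),0,np.sin(t)])*sg
    for tilt in(0,.2,.41):
      Rt=Rb*Ro.from_euler('y',tilt)
      M=np.c_[np.cross(c,d),c,d]; Rw=Rt*Ro.from_matrix(M)
      piv=B+Rb.apply([.325,0,0]); bar=piv+Rt.apply([-.325,0,0])
      for back in(0,.1):
        tcp=bar-Rt.apply(d)*(.163+.01-.001+back)
        q=r.inverse_kinematics(tcp,Rw.as_euler('xyz',degrees=True)); print(th,sg,tilt,back,tcp.round(3),None if q is None else np.round(q,0))
E
```

```text
top (320.8564147949219, 261.0453186035156) (3.5131990909576416, 50.288936614990234) [[0.4518, -0.0597, 0.043], [0.4665, -0.1192, 0.043], [0.4371, -0.0008, 0.043]] 0.12191568024184238 yaw 13.960010133876663
side (237.75003051757812, 274.2500305175781) (52.32590103149414, 4.949747085571289) [[0.4492, -0.0633, 0.043], [0.4342, -0.0002, 0.043], [0.4629, -0.121, 0.043]] 0.12414061699750781 yaw 13.331516432857997
20 1 0 0 [ 0.392 -0.073  0.202] [-20. -34. 125.  11.  73. -35.]
20 1 0 0.1 [ 0.359 -0.081  0.296] [-23. -42. 120.  12.  86. -36.]
20 1 0.2 0 [ 0.431 -0.064  0.275] [-14. -24. 110.   4.  87. -28.]
20 1 0.2 0.1 [ 0.417 -0.067  0.374] [-15. -27. 102.   4.  97. -28.]
20 1 0.41 0 [ 0.486 -0.051  0.341] [ -9. -11.  92.  -1. 102. -23.]
20 1 0.41 0.1 [ 0.492 -0.049  0.441] [ -9.  -9.  81.  -1. 111. -23.]
20 -1 0 0 [ 0.392 -0.073  0.202] [-20. -34. 125.  11.  73. 145.]
20 -1 0 0.1 [ 0.359 -0.081  0.296] [-23. -42. 120.  12.  86. 144.]
20 -1 0.2 0 [ 0.431 -0.064  0.275] None
20 -1 0.2 0.1 [ 0.417 -0.067  0.374] None
20 -1 0.41 0 [ 0.486 -0.051  0.341] None
20 -1 0.41 0.1 [ 0.492 -0.049  0.4
[... 758 characters left out ...]
ne
30 1 0 0 [ 0.366 -0.08   0.189] [-26. -44. 134.  20.  68. -43.]
30 1 0 0.1 [ 0.317 -0.091  0.276] None
30 1 0.2 0 [ 0.403 -0.071  0.268] [-19. -34. 118.  10.  80. -33.]
30 1 0.2 0.1 [ 0.372 -0.078  0.362] [-22. -38. 111.  11.  92. -33.]
30 1 0.41 0 [ 0.457 -0.058  0.34 ] [-12. -20. 100.   3.  94. -26.]
30 1 0.41 0.1 [ 0.446 -0.06   0.44 ] [-13. -20.  90.   3. 104. -26.]
30 -1 0 0 [ 0.366 -0.08   0.189] [-26. -44. 134.  20.  68. 137.]
30 -1 0 0.1 [ 0.317 -0.091  0.276] None
30 -1 0.2 0 [ 0.403 -0.071  0.268] [-19. -34. 118.  10.  80. 147.]
30 -1 0.2 0.1 [ 0.372 -0.078  0.362] [-22. -38. 111.  11.  92. 147.]
30 -1 0.41 0 [ 0.457 -0.058  0.34 ] None
30 -1 0.41 0.1 [ 0.446 -0.06   0.44 ] None
```

```bash
cat >> h.py <<'E'
TH=25; TIP=.010
def pose(B,yaw,tilt=0,back=0,th=TH):
    """TCP pose gripping the bar; B bar centre with the board level"""
    Rb=Ro.from_euler('z',yaw,degrees=True); Rt=Rb*Ro.from_euler('y',tilt)
    t=np.radians(th);d=np.array([np.sin(t),0,-np.cos(t)]);c=np.array([np.cos(t),0,np.sin(t)])
    bar=B+Rb.apply([.325,0,0])-Rt.apply([.325,0,0])
    return (bar-Rt.apply(d)*(.182-TIP+back)).tolist(),(Rt*Ro.from_matrix(np.c_[np.cross(c,d),c,d])).as_euler('xyz',degrees=True).tolist()
E
python3 - <<'E'
from h import *
B=np.array([.4500,-.0610,.04]);yaw=13.4
p,o=pose(B,yaw,0,.20,5); r.reach(p,o)
p,o=pose(B,yaw,0,.06); r.servo_line(p,o,.15)
s=r.snapshot("wrist"); cv2.imwrite("pics/w1.png",s["frame"][:,:,::-1])
e=[B+Ro.from_euler('z',yaw,degrees=True).apply([0,y,0]) for y in(-.05,0,.05)]
print(proj(s,e),r.sense()["clock"],r.sense()["tcp_pos"],p)
E
```

```text
[[279.75562119 292.17967821]
 [279.6560738  228.20112569]
 [279.55274588 155.87815142]] 4.1833 [ 0.35498642 -0.08368647  0.25127264] [0.3546218186347841, -0.08372228790372649, 0.2502634065925028]
```

View pics/w1.png

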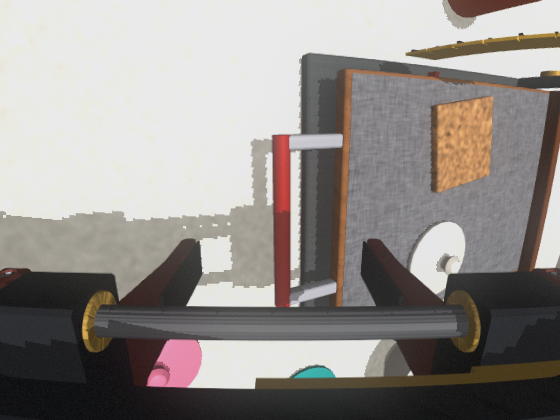

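Wrist view: the bar runs vertically at column ~282, rows 135–305, with its arms at rows 142 and 292. That is within a couple of pixels of my prediction. The white lid is at (438,255) and the coaster at (462,143), both on the deck.

```bash
python3 - <<'E'
from h import *
B=np.array([.4500,-.0610,.04]);yaw=13.4
s=r.snapshot("wrist"); f=s["frame"].astype(int)
m=(f[...,0]>90)&(f[...,1]<.45*f[...,0])&(f[...,2]<.45*f[...,0]); m[:,:265]=0;m[:,300:]=0;m[305:]=0
rows=np.arange(150,285,5); cen=[np.nonzero(m[y])[0].mean() for y in rows]; wd=[m[y].sum() for y in rows]
P=ray(s,np.c_[cen,rows],.04); k=np.polyfit(P[:,1],P[:,0],1); print(np.round(cen,1),wd)
print("yaw",-np.degrees(np.arctan(k[0])),"x at y",np.polyval(k,-.061))
print("arms(y)",ray(s,[(283,142),(283,292)],.04))
E
```

```text
** On entry to DLASCL parameter number  4 had an illegal value
 ** On entry to DLASCL parameter number  4 had an illegal value
 ** On entry to DLASCL parameter number  4 had an illegal value
 ** On entry to DLASCL parameter number  4 had an illegal value
 ** On entry to DLASCL parameter number  5 had an illegal value
 ** On entry to DLASCL parameter number  4 had an illegal value<stdin>:5: RuntimeWarning: Mean of empty slice.
  ret = ret.dtype.type(ret / rcount)
Traceback (most recent call last):
numpy.linalg.LinAlgError: SVD did not converge in Linear Least Squares
```

```bash
python3 - <<'E'
from h import *
s=r.snapshot("wrist"); f=s["frame"].astype(int)
m=(f[...,0]>50)&(f[...,1]<.5*f[...,0])&(f[...,2]<.5*f[...,0]); m[:,:265]=0;m[:,305:]=0
rows=[y for y in range(150,285,5) if m[y].sum()>6]; cen=[np.nonzero(m[y])[0].mean() for y in rows]
P=ray(s,np.c_[cen,rows],.04); k=np.polyfit(P[:,1],P[:,0],1); print(np.round(cen,1),[m[y].sum() for y in rows])
print("yaw",-np.degrees(np.arctan(k[0])),"x at y=-.061",np.polyval(k,-.061))
print("arms",ray(s,[(283,142),(283,292)],.04))
E
```

```text
[283.  282.5 282.5 282.5 282.5 282.5 282.5 282.5 282.5 282.5 282.  282.
 282.5 283.5 283.5 284.  283.1 283.5 284.  282.9 283.  283.4 283.5 283.5
 283.5 283.  284. ] [np.int64(13), np.int64(14), np.int64(14), np.int64(14), np.int64(14), np.int64(14), np.int64(14), np.int64(14), np.int64(14), np.int64(14), np.int64(15), np.int64(15), np.int64(14), np.int64(10), np.int64(10), np.int64(11), np.int64(11), np.int64(10), np.int64(11), np.int64(11), np.int64(11), np.int64(10), np.int64(12), np.int64(12), np.int64(10), np.int64(11), np.int64(9)]
yaw 14.10683600409362 x at y=-.061 0.452766513666916
arms [[ 0.43877205 -0.00305595  0.04      ]
 [ 0.46430483 -0.10943201  0.04      ]]
```

```bash
python3 - <<'E'
from h import *
B=np.array([.4515,-.0575,.04]);yaw=13.7
p,o=pose(B,yaw,0,.06); r.servo_line(p,o,.1)
p,o=pose(B,yaw); r.servo_line(p,o,.05)
def st(t):
    s=r.sense(); print(t,round(s["clock"],2),np.round(s["contact_force"],1),np.round(s["tcp_pos"],4),round(s["opening"],4),s["gripper_force"])
print(np.round(p,4)); st("in")
r.grab(30); r.wait(.3); st("grab")
for n in("wrist","side"):
    s=r.snapshot(n); cv2.imwrite(f"pics/{n}2.png",s["frame"][:,:,::-1])
a=cv2.imread("pics/wrist2.png");b=cv2.imread("pics/side2.png")[180:340,170:450]; b=cv2.resize(b,(560,320)); cv2.imwrite("pics/c2.png",cv2.resize(np.vstack([a,b]),(454,600)))
E
```

```text
[ 0.3809 -0.0747  0.1959]
in 5.88 [ 0.4 -0.2  1. ] [ 0.3809 -0.0748  0.1963] 0.088 0.0
grab 7.35 [-5.5 -0.9  1.8] [ 0.3806 -0.0748  0.1956] 0.011 30.001323223114014
```

View pics/c2.png

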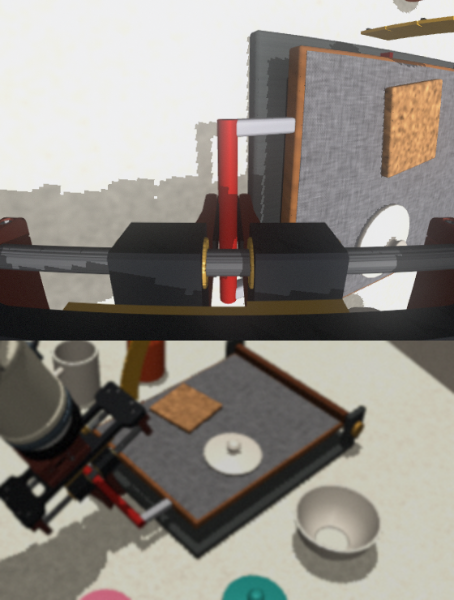

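Gripped: the opening is 11 mm at 30 N, with the bar between the pads clear of both arms. The lid and coaster are untouched. I'll track the lid relative to the coaster in the wrist view, which moves with the board.

```bash
cat >> h.py <<'E'
def track():
    f=r.snapshot("wrist")["frame"].astype(int); mn=f.min(2)
    o=((f[...,0]>f[...,2]*1.6)&(f[...,0]>90)); o[:,:440]=0; o[250:]=0
    w=(mn>140); w[:225]=0; w[:,:400]=0
    out=[]
    for m,p in((o,(505,155)),(w,(475,275))):
        n,l,st,c=cv2.connectedComponentsWithStats(m.astype(np.uint8)); 
        ks=[k for k in range(1,n) if st[k,4]>300]
        k=min(ks,key=lambda k:np.hypot(*(c[k]-p))) if ks else 0
        out.append((c[k].round(1).tolist(),st[k].tolist()))
    return out
E
python3 - <<'E'
from h import *
print(track()); print(track())
f=r.snapshot("wrist")["frame"][:,:,::-1]; cv2.imwrite("pics/w3.png",cv2.resize(f[220:340,400:560],None,fx=4,fy=4))
E
```

```text
[([507.6, 153.5], [472, 98, 74, 121, 6741]), ([484.5, 276.5], [444, 241, 91, 64, 2796])]
[([507.5, 153.6], [472, 98, 74, 121, 6759]), ([481.3, 278.3], [444, 241, 73, 64, 2560])]
```

View pics/w3.png

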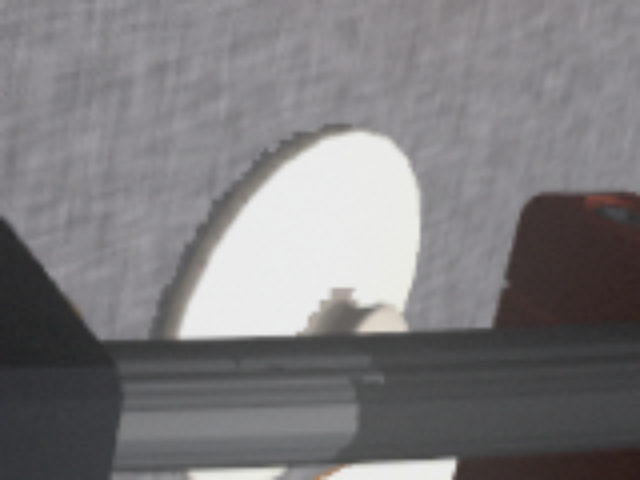

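The crop shows the lid's upper part above the gripper rail, spanning columns 443–505 and rows 252–304. It is bright enough for a stricter threshold. Raising now.

```bash
cat >> h.py <<'E'
def rel():
    f=r.snapshot("wrist")["frame"].astype(int); mn=f.min(2)
    o=((f[...,0]>f[...,2]*1.6)&(f[...,0]>90)); o[:,:440]=0; o[250:]=0
    w=(mn>190); w[:235]=0; w[302:]=0; w[:,:425]=0
    O=np.argwhere(o); W=np.argwhere(w)
    return W[:,1].mean(),len(W),O[:,1].mean(),len(O)
E
cat > raise.py <<'E'
from h import *
B=np.array([.4515,-.0575,.04]);yaw=13.7
b=rel(); print(b)
def go(t,v):
    p,o=pose(B,yaw,t); r.servo_line(p,o,v); return p
for t in np.arange(.025,.1501,.025): go(t,.05)
r.wait(.2); s=r.sense(); print(s["clock"],s["contact_force"],s["tcp_pos"],rel())
prev=rel(); t=.15; base=rel()
log=[]
while t<.43:
    t+=.008; p=go(t,.03); r.wait(.2); a=rel(); s=r.sense(); F=np.linalg.norm(s["contact_force"])
    log.append((round(t,3),round(s["clock"],1),np.round(a,1).tolist(),round(F,1)))
    if F>70 or s["gripper_force"]>100: print("FORCE");break
    if a[1]<800: print("LOST");break
    if abs(a[0]-prev[0])>1.2 or abs(a[0]-base[0])>3:
        r.wait(.15); c=rel(); log.append(("check",np.round(c,1).tolist()))
        if abs(c[0]-a[0])>.8: print("SLIDING",t); break
        base=c
        a=c
    prev=a
print(*log,sep="\n"); s=r.sense(); print(s["clock"],s["contact_force"],s["tcp_pos"],p,s["opening"],s["gripper_force"])
E
python3 raise.py
```

```text
(np.float64(478.8668993020937), 2006, np.float64(508.43227501142076), 8756)
10.05 [-7.81730227 -3.88979337 -5.88506994] [ 0.40780018 -0.06809926  0.25461926] (np.float64(477.9919799498747), 1995, np.float64(505.9874745744567), 9341)
SLIDING 0.25400000000000006
(0.158, 10.7, [478.2, 2004.0, 506.2, 9404.0], np.float64(10.8))
(0.166, 11.2, [478.3, 2010.0, 506.2, 9413.0], np.float64(10.7))
(0.174, 11.8, [478.4, 2006.0, 506.2, 9420.0], np.float64(11.0))
(0.182, 12.3, [478.4, 1993.0, 506.0, 9464.0], np.float64(10.7))
(0.19, 12.8, [478.3, 2004.0, 505.8, 9520.0], np.float64(11.8))
(0.198, 13.3, [478.3, 2004.0, 505.6, 9572.0], np.float64(11.3))
(0.206, 13.8, [478.3, 2012.0, 505.7, 9566.0], np.float64(11.7))
(0.214, 14.3, [478.3, 1999.0, 505.5, 9597.0], np.float64(10.6))
(0.222, 14.8, [478.2, 2004.0, 505.5, 9630.0], np.float64(11.7))
(0.23, 15.4, [478.3, 2011.0, 505.3, 9651.0], np.float64(11.3))
(0.238, 15.9, [478.2, 2008.0, 504.9, 9746.0], np.float64(11.7))
(0.246, 16.4, [478.1, 2005.0, 504.7, 9808.0], np.float64(11.1))
(0.254, 16.9, [480.8, 2017.0, 504.6, 9817.0], np.float64(11.6))
('check', [483.2, 2027.0, 504.6, 9830.0])
17.1167 [-6.55941352 -4.36067731 -8.32085022] [ 0.43129034 -0.06235037  0.29147711] [0.4313305696145809, -0.06241677713597618, 0.2908140621515898] 0.011112140658802611 30.00000089406967
```

The lid began to slide at about 0.254 rad. I'll hold there and watch.

```bash
python3 - <<'E'
from h import *
for i in range(4):
    r.wait(.6); print(r.sense()["clock"],np.round(rel(),1))
r.wait(1)
for n in("wrist","side"):
    s=r.snapshot(n); cv2.imwrite(f"pics/{n}4.png",s["frame"][:,:,::-1])
a=cv2.imread("pics/wrist4.png");b=cv2.imread("pics/side4.png")[150:310,170:450]; b=cv2.resize(b,(560,320)); cv2.imwrite("pics/c4.png",cv2.resize(np.vstack([a,b]),(454,600)))
E
```

```text
17.7167 [ 496.5 2071.   504.6 9832. ]
18.3667 [ 513.  1853.   504.6 9840. ]
19.0167 [ 537.1 1317.   504.6 9823. ]
19.6667 [ 550.2  547.   504.6 9821. ]
```

View pics/c4.png

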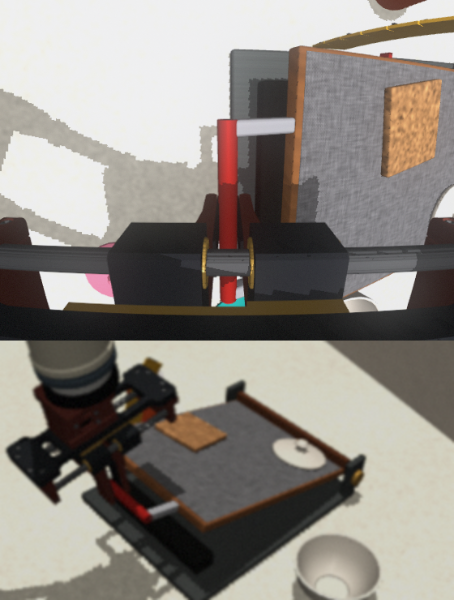

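The lid has run down to the ridge, at about (300,453) in the lower crop, and the coaster has not moved. I'll check the lid's position by projection before letting go.

```bash
python3 - <<'E'
from h import *
B=np.array([.4515,-.0575,.04]);yaw=13.7
r.wait(.5)
s=r.snapshot("side"); f=s["frame"].astype(int); f2=cv2.imread("pics/side4.png")[:,:,::-1].astype(int)
for g in(f2,f):
    m=((g.min(2)>135)&(g.max(2)-g.min(2)<45)).astype(np.uint8); n,l,st,c=cv2.connectedComponentsWithStats(m[190:250,325:385]); k=1+st[1:,4].argmax(); print("lid px",c[k]+[325,190],st[k])
Rb=Ro.from_euler('z',yaw,degrees=True);Rt=Rb*Ro.from_euler('y',.254);piv=B+Rb.apply([.325,0,0])
for x in(.06,.08,.091):
  for y in(-.04,-.055): print(x,y,proj(s,piv+Rt.apply([-.14+x,y,.006+.012])))
print(r.sense()["clock"])
E
```

```text
lid px [367.490887  200.2563791] [ 10   0  50  32 823]
lid px [367.48905109 200.24209246] [ 10   0  50  32 822]
0.06 -0.04 [[342.03406198 216.05557132]]
0.06 -0.055 [[347.16873184 219.52280083]]
0.08 -0.04 [[347.73484816 214.19433325]]
0.08 -0.055 [[352.84455638 217.59110123]]
0.091 -0.04 [[350.79697477 213.19407865]]
0.091 -0.055 [[355.89238721 216.55320078]]
21.3667
```

```bash
python3 - <<'E'
from h import *
B=np.array([.4515,-.0575,.04]);yaw=13.7
s=r.snapshot("side"); f=s["frame"][:,:,::-1].copy()
Rb=Ro.from_euler('z',yaw,degrees=True);Rt=Rb*Ro.from_euler('y',.254);piv=B+Rb.apply([.325,0,0])
a=np.linspace(0,2*np.pi,60)
k=6;x0,y0=300,180; g=cv2.resize(f[y0:y0+80,x0:x0+110],None,fx=k,fy=k)
for x,col in((.08,(0,0,255)),(.091,(0,255,0))):
    q=proj(s,piv+Rt.apply(np.c_[-.14+x+.037*np.cos(a),-.054+.037*np.sin(a),.006+.006+0*a]))
    cv2.polylines(g,[np.int32((q-[x0,y0]+.5)*k)],True,col,1)
cv2.imwrite("pics/l5.png",g)
E
```

```text
(no output)
```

View pics/l5.png

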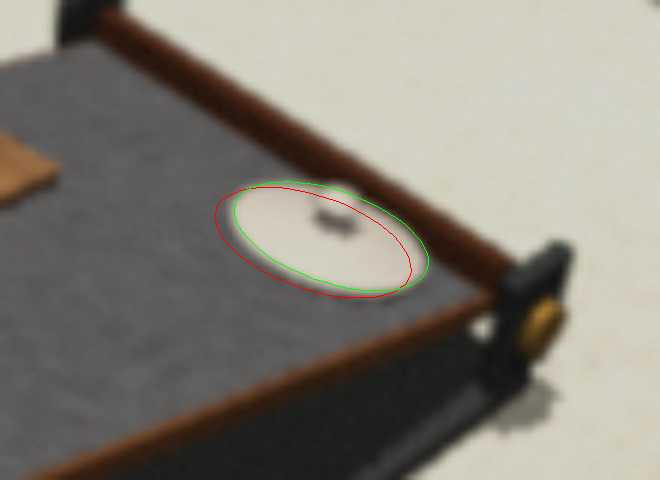

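The lid matches the ridge-contact outline (green, x = 91 mm). Releasing and backing off along the fingers.

```bash
python3 - <<'E'
from h import *
B=np.array([.4515,-.0575,.04]);yaw=13.7
r.let_go(); s=r.sense(); print(s["clock"],s["contact_force"],s["opening"])
p,o=pose(B,yaw,.254,.09); r.servo_line(p,o,.06); r.wait(.5)
s=r.sense(); print(s["clock"],s["contact_force"])
a=r.snapshot("wrist")["frame"][:,:,::-1];b=r.snapshot("side")["frame"][150:310,170:450,::-1]
cv2.imwrite("pics/c6.png",cv2.resize(np.vstack([a,cv2.resize(b,(560,320))]),(454,600)))
E
```

```text
22.6583 [-1.13872511  0.59186779  0.28799644] 0.08780031559859795
24.8083 [ 0.11350659 -0.26192885 -0.53656437]
```

View pics/c6.png

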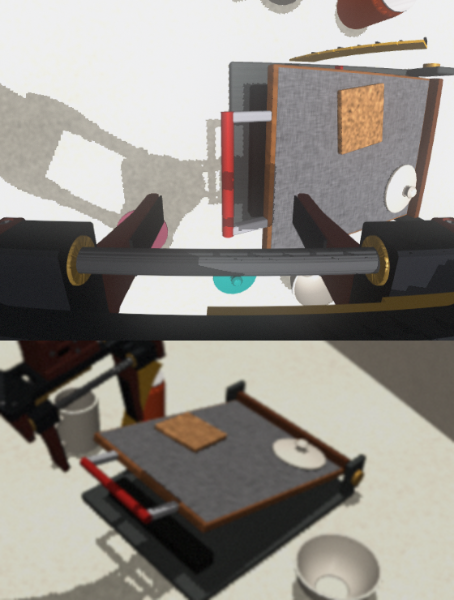

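The board stands tilted on its own with the bar free. The lid is against the ridge at (402,188), the coaster is in place at (361,118), and the gripper is clear.

```bash
python3 -c "
from station import r
print(r.hand_in())"
```

```text
the job is handed in; nothing more can be done
None
```

I handed the job in with the board standing at about 0.25 rad by its own pivot and the bar released; the lid is against the ridge, the coaster has not moved, and the hand-in returned no verdict.

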